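# Kit out two cockpit panels

## Task

Make up the two panel kits from the loose controls on the bench, each control standing upright flat on the floor of its own bay: the rotary knob and the toggle switch go in the two-bay tray (either bay each), and the T-handle goes in the middle bay of the three-bay tray with the push button and the two-key block in its end bays (either end each). Leave the slide fader, the finished switch console and the wrench where they are.

Things in the scene. Friction and masses are not known exactly. Their poses are not given: they have to be found in the camera images.
- knob_c (a point): Rotary knob, standing: fluted black cylinder 36 mm across on a thin aluminium skirt 46 mm across and 8 mm high, 60 mm high in all, white pointer line on top; about 70 g. Point on its axis, half-way up (30 mm above its underside). Grip the black cylinder at this point, from any side. Axes: z up out of its top; x, y level.
- toggle_c (a point): Toggle switch, standing: grey block 40 mm (its x) by 26 mm (its y) on an aluminium foot 44 x 40 mm and 6 mm high; block top 40 mm above the underside, then a short steel collar and a slanted steel bat, 64 mm high in all; about 70 g. Point on its middle line, 32 mm above its underside; grip the block here or up to 6 mm lower, across its 26 mm (fingers closing along its y). Axes: z up out of its top; x, y level.
- tee_c (a point): T-handle, standing: round black foot 44 mm across and 8 mm high, steel stem 18 mm thick, black crossbar on top 56 mm long (along its x), 18 mm wide (its y) and 18 mm high, 64 mm high in all; about 80 g. Point on the stem's axis, 32 mm above its underside. Grip stem and bar together, here or higher, across the 18 mm (fingers closing along its y). Axes: z up out of its top; x, y level.
- button_c (a point): Push button, standing: plain aluminium cylinder 44 mm across and 40 mm high, with a small black button 30 mm across on top, 56 mm high in all; about 100 g. Point on its axis, 28 mm above its underside; grip the aluminium cylinder here, from any side. Axes: z up out of its top; x, y level.
- keys_c (a point): Two-key block, standing: black block 44 x 44 mm and 52 mm high with two long white keys (16 x 37 mm) side by side on top, 58 mm high in all; about 100 g. Point on its middle line, 29 mm above its underside; grip it here across two opposite sides (fingers closing along its x or its y). Axes: z up out of its top; x, y level.
- fader_c (a point): Slide fader, NOT part of either kit, stays where it is: low aluminium block 60 mm (its x) by 26 mm, 30 mm high, with a black slot and a small black cap on a stem, 50 mm high in all. It lies among the stock. Point on its middle line, 25 mm above its underside.
- tray2: Two-bay kit tray, fixed to the bench: white floor, aluminium walls, 164 mm (its x) by 84 mm (its y), 12 mm high. Floor 4 mm thick, walls 4 mm thick standing 8 mm above the floor. Two bays in a row along x, each 76 x 76 mm inside, centres at x = -40 and +40 mm, y = 0. Origin under the tray's centre at bench level; z up. Either tray may stand left or right.
- tray3: Three-bay kit tray, fixed to the bench: made like the two-bay tray, 244 mm (its x) by 84 mm (its y), 12 mm high, floor 4 mm thick, walls 4 mm thick. Three bays in a row along x, each 76 x 76 mm inside, centres at x = -80, 0 and +80 mm, y = 0. Origin under the tray's centre at bench level; z up.
- console: Finished switch console beyond the trays, a black box 100 x 120 mm, 45 mm high (about 60 mm over its knobs), 1.2 kg; leave alone. Origin under its centre.
- wrench: Steel wrench 160 mm long lying flat beyond the trays; leave alone. Origin under its middle.
Not all that is in view belongs to the job. Leave any brown or orange look-alike of the part that bears tee_c alone.

How it is judged:
By the outcome, as a careful person would: the job done as asked, in the order asked, and still so for the second after the job is handed in, with the robot touching nothing.
It also fails if it takes over 115 s, if anything falls off the work surface, if the arm or the gripper's body presses on something with over 40 N, if the wrist force passes 120 N, or if a joint passes its speed limit or range.

## Robot

A 6-joint arm with a two-finger parallel gripper is mounted at the origin on the work surface. World frame = base frame: x ahead of the robot, y to its left, z up, the work surface at z = 0. Lengths are in m, angles in rad, forces in N, time in s.
With the tool pointing down it reaches from about 0.4 to 0.925 m from the base axis. Payload 3.4 kg.
Tool frame: the origin (TCP) lies on the mounting face of the last link; the fingertips stand 173 mm ahead of it and the grasp point (between the pads) lies 155 mm ahead of it; z points along the fingers, y is the direction in which the jaws open and shut (so a half turn about z gives the same grasp; the last joint's range is limited). The gripper opens to 85 mm and grips with 20 to 120 N. Pads are 22 mm wide; open, the fingers measure 114 mm over their backs; the gripper's body (76 mm by 85 mm) begins 54 mm behind the grasp point. The pads swing forward as they close: fully open they stand 13 mm farther back than shut.
Start: joints at [-1.306, 0.307, 1.506, -0, 1.328, -0.073], TCP at [0.191, -0.542, 0.405] pointing down, gripper open.
Joint ranges: [-3.12, 3.12], [-1.05, 2.28], [0.14, 2.33], [-1.42, 4.57], [0.1, 2.73], [-2.68, 2.68]. Speed limits (rad/s): [2.57, 2.57, 3.14, 3.14, 3.14, 3.14].

## Interface

Orientations are given as a rotation vector (axis times angle).
In Python, from bench import robot gives the robot as it stands. The module is installed in compiled form; this text tells all that it offers.
- The arm moves only by the tool drive_tool, never from a script. Its argument "rows" is a list of rows, each a list of 7 numbers: the shift along the tool's x, y, z in m, then the turn, a rotation vector about the tool's x, y, z in degrees, then the opening, from -1 (shut) to 1 (fully open), so that 0 is half open. A call has 1 to 5 rows; each row shifts and turns the commanded pose from where the row before left it, along the tool's axes as they then stand; what a row does not reach is not made up. A row lasts 1/12 s, in which the tool goes at most 41.7 mm and 7.16 degrees, less where a joint would pass 70% of its speed; a pose out of reach is approached as far as the arm can. A call with a gripper value outside its range is refused whole. The fingers move at their own pace and stop on an object; "force" is the grip in N (left out, the last holds). Time passes only in rows, so rows that do not move let the fingers close. It gives the time, the measured TCP pose, the force and the opening at its end, in the units of the state.
- robot.get_state(): the state, without advancing time (a new reading comes with each control period).
- robot.snapshot(name): name is "side" or "top" or "wrist"; returns a dict with "pixels" (480x640x3 uint8, red, green, blue), "fx", "fy", "cx", "cy" (pixels), "D" ([k1, k2, p1, p2, k3] as OpenCV has them; the pictures are not rectified), "R" (3x3) and "t" (3): a world point X has camera coordinates R X + t. Camera axes: x right, y down, z forward; pixel columns grow to the right and rows downward; lengths in m; the calibration is good to about 2 mm. A picture is of the moment at which its call begins. There is no depth.
- robot.job_done(): hands the job in, once; it reports no verdict.
The state is a dict: "clock": time; "qpos": joint angles; "qd": joint speeds; "tau": joint torques, N m; "tool_pos": TCP position; "orientation": TCP orientation; "wrist_force": force on the tool from outside, world axes, zero at the start; "moment": the same for the moment, N m; "opening": opening from 0.0 (shut) to 1.0 (fully open).
Only numpy, scipy, OpenCV 4.12 (cv2) and the standard library are available. Lean on these libraries where they do the work, as an engineer would, in place of code of your own. Each camera call takes 0.05 s, during which the arm holds its last target.

## Working session

There is one attempt and no reset: what is moved stays moved. The work goes in short steps, Python scripts to look and compute and a tool call to move; the robot and the scene stay as the last step left them, time stands still between calls to the robot, and variables do not carry over. Pictures are saved under pics/ and viewed, and the job is handed in when it is done.

Besides the shell and the picture viewer there is one more tool, called as name([rows], argument=value, ...), one row to a line, values as JSON. drive_tool: Moves the arm, as the interface text tells. Its arguments: {"type":"object","properties":{"rows":{"type":"array"},"force":{"type":"number"}},"required":["rows"]}

```bash
mkdir -p pics; cat > h.py <<'E'
import numpy as np, cv2, pickle
from bench import robot
def snap(n,tag):
    s=robot.snapshot(n); pickle.dump(s,open(f'pics/{tag}.pkl','wb'))
    cv2.imwrite(f'pics/{tag}.png',cv2.cvtColor(s['pixels'],cv2.COLOR_RGB2BGR)); return s
def load(tag): return pickle.load(open(f'pics/{tag}.pkl','rb'))
def K(s): return np.array([[s['fx'],0,s['cx']],[0,s['fy'],s['cy']],[0,0,1.]])
def ray(s,uv,z):
    p=cv2.undistortPoints(np.array(uv,float).reshape(-1,1,2),K(s),np.array(s['D'])).reshape(-1,2)
    R=np.array(s['R']);t=np.array(s['t']).ravel()
    d=np.c_[p,np.ones(len(p))]@R; c=-R.T@t
    return c+d*((z-c[2])/d[:,2])[:,None]
def proj(s,X):
    r,_=cv2.Rodrigues(np.array(s['R'])); return cv2.projectPoints(np.array(X,float).reshape(-1,1,3),r,np.array(s['t']).reshape(3,1),K(s),np.array(s['D']))[0].reshape(-1,2)
E
python3 - <<'E'
from h import *
for n in('side','top','wrist'):
    s=snap(n,n+'0'); print(n,-np.array(s['R']).T@np.array(s['t']).ravel(),s['fx'],s['D'])
print(robot.get_state())
E
```

```text
side [0.31647437 0.50548086 0.68933339] 491.73701477314864 [-0.00624152  0.          0.          0.          0.        ]
top [0.47928402 0.01764877 1.00018487] 494.37019383119565 [0.03963924 0.         0.         0.         0.        ]
wrist [ 0.26605905 -0.51545743  0.3737643 ] 385.27962882580755 [-0.0420365  0.         0.         0.         0.       ]
{'clock': 0.15, 'qpos': array([-1.30548334e+00,  3.07419821e-01,  1.50735322e+00, -8.74060522e-06,
        1.32842036e+00, -7.35402171e-02]), 'qd': array([-0.00118923, -0.00236226, -0.00371476, -0.00187348, -0.00024662,
        0.00026749]), 'tau': array([-3.30755329e-04, -4.57979715e+01, -2.52218521e+01, -1.97140985e-04,
        8.47601186e-03, -6.98487284e-06]), 'tool_pos': array([ 0.19102088, -0.54207741,  0.40398933]), 'orientation': array([-3.09503977e+00, -5.29461242e-01,  2.53867652e-04]), 'wrist_force': array([ 0.08019002,  0.9364326 , -0.76653989]), 'moment': array([-0.03898876,  0.00401048,  0.01349095]), 'opening': 0.9997426702842517}
```

View pics/top0.png

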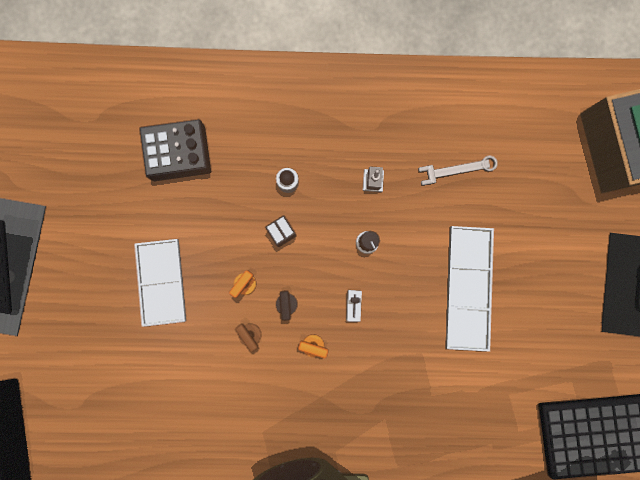

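View pics/side0.png

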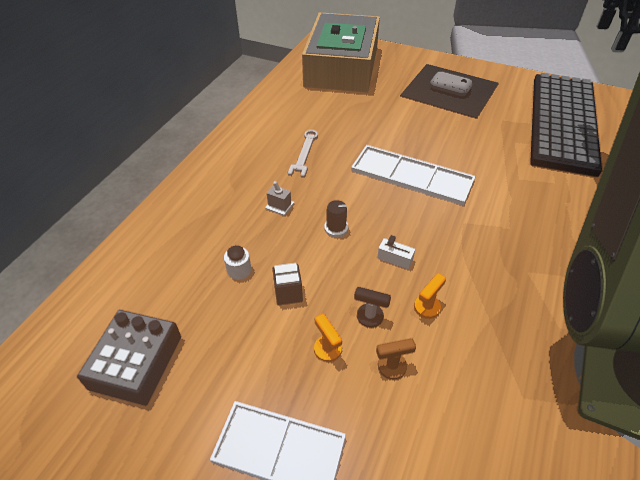

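View pics/wrist0.png

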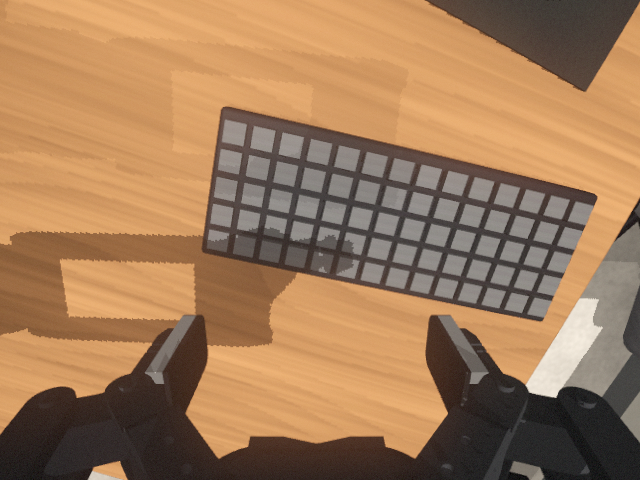

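The top view shows tray2 on the left (160,282), tray3 on the right (470,288), button (287,180), keys (281,232), toggle (373,180), knob (368,243), black tee (286,306), fader (354,305). Three brown or orange tees sit around the black one. I'll zoom in to measure.

```bash
python3 - <<'E'
from h import *
t=cv2.imread('pics/top0.png'); s=cv2.imread('pics/side0.png')
cv2.imwrite('pics/tz.png',cv2.resize(t[155:355,220:400],(720,600),interpolation=cv2.INTER_CUBIC)[:600])
cv2.imwrite('pics/sz.png',cv2.resize(s[170:390,210:450],(655,600),interpolation=cv2.INTER_CUBIC))
E
```

```text
(no output)
```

View pics/tz.png

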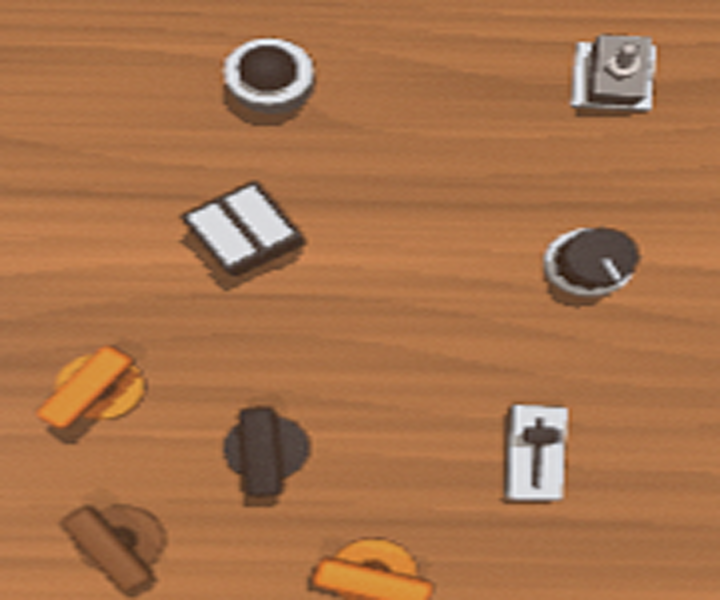

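View pics/sz.png

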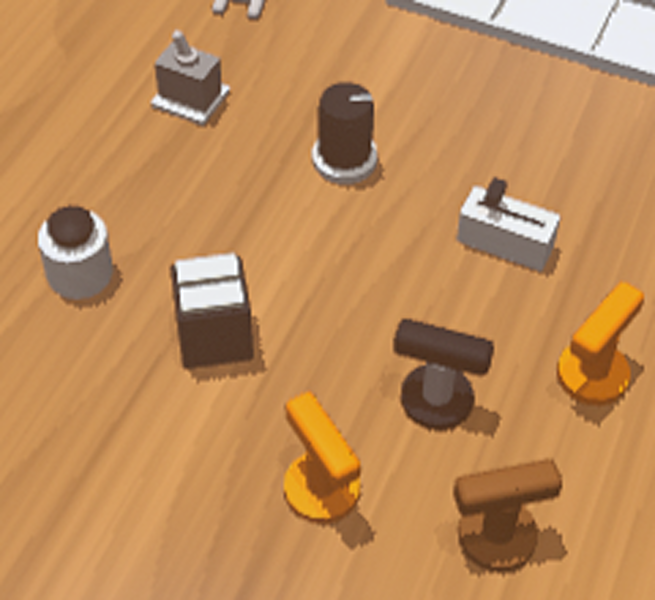

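```bash
python3 - <<'E'
from h import *
for n in('top0','side0'):
    s=load(n); im=s['pixels']; hsv=cv2.cvtColor(im,cv2.COLOR_RGB2HSV)
    m=(hsv[...,1]<90).astype(np.uint8)
    k,l,st,c=cv2.connectedComponentsWithStats(m)
    for i in range(1,k):
        if 60<st[i,4]<12000:
            cs,_=cv2.findContours((l==i).astype(np.uint8),cv2.RETR_EXTERNAL,cv2.CHAIN_APPROX_NONE)
            (cx,cy),(w,h),a=cv2.minAreaRect(cs[0])
            if n=='side0' and not(200<cx<460 and 120<cy<480):continue
            b=st[i,:4]; ctr=[b[0]+(b[2]-1)/2,b[1]+(b[3]-1)/2]
            print(n,st[i],'c',c[i].round(1),'rect',np.round([cx,cy,w,h,a],1),'z.03',ray(s,[cx,cy],.03)[0].round(4),ray(s,[cx,cy],.012)[0].round(4))
E
```

```text
top0 [ 612   93   28   87 1353] c [628.7 130.4] rect [625.5 136.   86.   27.   90. ] z.03 [ 0.7786 -0.5963  0.03  ] [ 0.7842 -0.6077  0.012 ]
top0 [ 140  120   67   60 3036] c [172.4 148. ] rect [173.7 149.9  54.3  62.4  82.2] z.03 [0.7287 0.2962 0.03  ] [0.7333 0.3013 0.012 ]
top0 [418 155  79  31 779] c [456.5 169. ] rect [457.8 168.1  18.4  78.6  77.9] z.03 [ 0.7074 -0.2672  0.03  ] [ 0.7117 -0.2724  0.012 ]
top0 [362 167  22  25 456] c [373.2 178.7] rect [372.9 178.7  20.2  24.7   4.4] z.03 [ 0.6821 -0.099   0.03  ] [ 0.6859 -0.1012  0.012 ]
top0 [276 168  23  25 357] c [287. 180.] rect [287. 180.  24.  22.  90.] z.03 [0.675  0.0713 0.03  ] [0.6787 0.0723 0.012 ]
top0 [   0  198   46  138 4303] c [ 16.6 257.9] rect [ 11.  267.1  46.1 132.9  10.2] z.03 [0.4904 0.5943 0.03  ] [0.4906 0.605  0.012 ]
top0 [266 216  29  29 461] c [279.8 230.1] rect [280.  230.2  21.9  21.6  57.5] z.03 [0.5749 0.0823 0.03  ] [0.5767 0.0835 0.012 ]
top0 [ 446  226   48  126 5490] c [469.6 288.5] rect [469.5 288.4  44.7 124.1   1.8] z.03 [ 0.4698 -0.2915  0.03  ] [ 0.4696 -0.2973  0.012 ]
top0 [356 231  
[... 2132 characters left out ...]
  0.03  ] [ 0.4297 -0.073   0.012 ]
side0 [224 247  27  33 536] c [237.9 265.6] rect [238.  263.7  30.2  25.5  76.8] z.03 [0.6659 0.0806 0.03  ] [0.6754 0.069  0.012 ]
side0 [274 263  27  25 525] c [286.4 274.2] rect [286.  274.2  21.9  25.6  80.5] z.03 [0.5798 0.0672 0.03  ] [0.587  0.0552 0.012 ]
side0 [356 287  32  14 149] c [371.1 294.1] rect [372.1 293.8  32.    6.3  14. ] z.03 [0.4335 0.0457 0.03  ] [0.4367 0.0332 0.012 ]
side0 [365 303  12  16 157] c [370.  310.3] rect [370.5 310.5  15.   11.   90. ] z.03 [0.4246 0.0772 0.03  ] [0.4275 0.0655 0.012 ]
side0 [ 210  401  136   79 7608] c [276.9 445.9] rect [278.7 448.8 127.   68.5  16.6] z.03 [0.4592 0.3266 0.03  ] [0.4631 0.3218 0.012 ]
```

```bash
python3 - <<'E'
from h import *
t=cv2.imread('pics/top0.png')
T=[]
for (u,v) in((373,179),(281,231),(368,242),(287,305)):
    c=cv2.resize(t[v-18:v+18,u-18:u+18],(360,288+72),interpolation=cv2.INTER_CUBIC)[:, :]
    c=cv2.resize(c,(288,288))
    for g in range(0,36,6): cv2.putText(c,str(u-18+g),(g*8,8),0,.28,(0,255,255));cv2.putText(c,str(v-18+g),(0,g*8+4),0,.28,(0,255,255))
    T.append(c)
cv2.imwrite('pics/z4.png',np.vstack([np.hstack(T[:2]),np.hstack(T[2:])]))
E
```

```text
(no output)
```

View pics/z4.png

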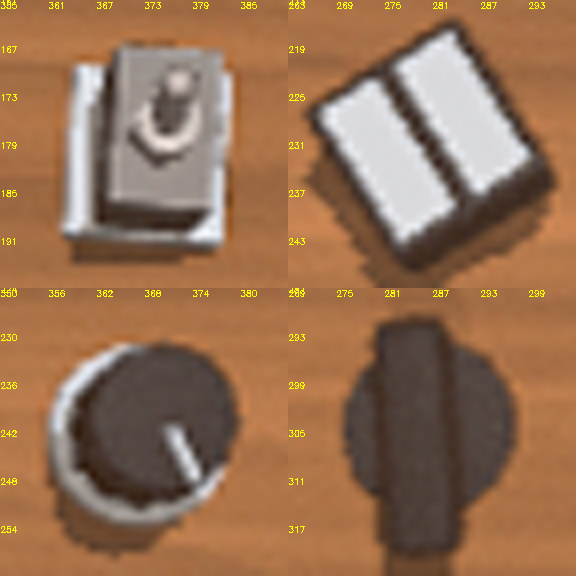

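```bash
python3 - <<'E'
from h import *
s=load('top0')
def q(o,pts,z):
    p=np.array(pts,float)/8-.44+np.array(o); X=ray(s,p,z)[:,:2]; return X
X=q((355,161),[(118,46),(224,52),(211,212),(108,203)],.04)
def rep(n,X):
    print(n,X.mean(0).round(4)); 
    for i in range(4):
        d=X[(i+1)%4]-X[i]; print('  ',np.linalg.norm(d).round(4),np.degrees(np.arctan2(d[1],d[0])).round(1))
rep('toggle',X)
rep('keys',q((263,213),[(30,112),(164,28),(245,157),(114,242)],.058))
print('knob',q((350,224),[(162,131)],.06))
e=q((269,287),[(123,30),(132,267)],.064); d=e[1]-e[0]
print('tee',e.mean(0),np.linalg.norm(d),np.degrees(np.arctan2(d[1],d[0])), 'foot',q((269,287),[(141.5,132)],.008))
# trays: corners from minAreaRect of mask
im=s['pixels'];hsv=cv2.cvtColor(im,cv2.COLOR_RGB2HSV);m=(hsv[...,1]<90).astype(np.uint8)
k,l,st,c=cv2.connectedComponentsWithStats(m)
for n,(u,v) in(('t3',(480,250)),('t2',(150,260))):
    cs,_=cv2.findContours((l==l[v,u]).astype(np.uint8),cv2.RETR_EXTERNAL,cv2.CHAIN_APPROX_NONE)
    P=ray(s,cs[0].reshape(-1,2).astype(float),.010)[:,:2].astype(np.float32)
    r=cv2.minAreaRect(P); print(n,r, 'divider guess'); 
    rep(n,cv2.boxPoints(r))
    print(cv2.approxPolyDP(cs[0],4,True).reshape(-1,2).tolist())
E
```

```text
toggle [ 0.6843 -0.1023]
   0.0261 -91.8
   0.0398 176.4
   0.0254 86.4
   0.039 -2.6
keys [0.5736 0.0808]
   0.0378 -56.2
   0.0366 -146.5
   0.0372 124.6
   0.0371 34.3
knob [[ 0.55754549 -0.09154539]]
tee [0.43031158 0.06747456] 0.055408729060822656 -176.1616563834131 foot [[0.43147754 0.06708643]]
t3 ((0.47075796127319336, -0.29790520668029785), (0.08876402676105499, 0.24608145654201508), 88.03421020507812) divider guess
t3 [ 0.4708 -0.2979]
   0.2461 -2.0
   0.0888 88.0
   0.2461 178.0
   0.0888 -92.0
[[451, 226], [446, 348], [489, 351], [493, 228]]
t2 ((0.46767398715019226, 0.31824991106987), (0.16628101468086243, 0.08802342414855957), 7.776834964752197) divider guess
t2 [0.4677 0.3182]
   0.088 -82.2
   0.1663 7.8
   0.088 97.8
   0.1663 -172.2
[[177, 239], [134, 244], [142, 326], [185, 320]]
```

drive_tool([
  [0,0,0.03,0,0,6.5,1],
  [0,0,0.03,0,0,6.5,1],
  [0,0,0.03,0,0,6.4,1],
  [0.025,-0.03,0,0,0,0,1],
  [0.025,-0.03,0,0,0,0,1],
])

```text
clock: 0.57
tool_pos: [0.2402, -0.4822, 0.3116]
orientation: [-3.137, 0.007, 0.003]
wrist_force: [1.4, 0.0, 0.8]
opening: 1.002
```

drive_tool([
  [0.025,-0.031,0,0,0,0,1],
  [0.025,-0.031,0,0,0,0,1],
  [0.025,-0.031,0,0,0,0,1],
  [0.025,-0.031,0,0,0,0,1],
  [0.025,-0.031,0,0,0,0,1],
])

```text
clock: 0.98
tool_pos: [0.3668, -0.3256, 0.3145]
orientation: [-3.141, 0.0, 0.0]
wrist_force: [-0.1, -0.9, -0.6]
opening: 1.002
```

drive_tool([
  [0.025,-0.031,0,0,0,0,1],
  [0.025,-0.031,0,0,0,0,1],
  [0.025,-0.031,0,0,0,0,1],
  [0.025,-0.031,0,0,0,0,1],
  [0.025,-0.031,0,0,0,0,1],
])

```text
clock: 1.4
tool_pos: [0.4918, -0.1704, 0.3146]
orientation: [-3.142, -0.0, 0.0]
wrist_force: [0.9, -0.5, -0.7]
opening: 0.996
```

drive_tool([
  [0.025,-0.03,0,0,0,0,1],
  [0.025,-0.03,0,0,0,0,1],
  [0.0157,-0.0189,0.01,0,0,0,1],
  [0,0,0.02,0,0,0,1],
  [0,0,0,0,0,0,1],
])

```text
clock: 1.82
tool_pos: [0.5563, -0.0914, 0.2816]
orientation: [-3.14, -0.005, 0.009]
wrist_force: [-0.5, -0.2, -0.6]
opening: 1.001
```

```bash
python3 - <<'E'
from h import *
s=snap('wrist','w1'); st=robot.get_state(); print(st['tool_pos'],st['wrist_force'])
print(proj(s,[[.5575,-.0915,.06],[.5575,-.0915,.0]]))
E
```

```text
[ 0.55581485 -0.09230555  0.28271705] [0.59417883 0.15482439 1.34165897]
[[316.50432432 267.05114873]
 [316.53527596 233.65980681]]
```

View pics/w1.png

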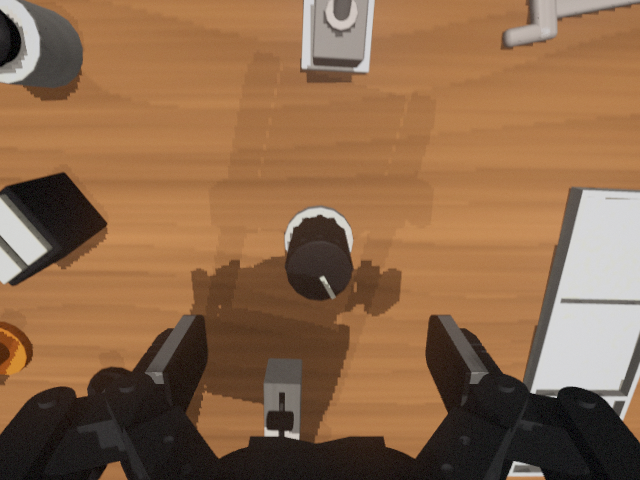

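The wrist view shows the knob top at (319,267), against a predicted (316.5,267), so the measurements agree to about 1 mm. Descending.

drive_tool([
  [0.001,0,0.035,0,0,0,1],
  [0,0,0.035,0,0,0,1],
  [0,0,0.02,0,0,0,1],
  [0,0,0.01,0,0,0,1],
  [0,0,0,0,0,0,0],
], force=40)

```text
clock: 2.28
tool_pos: [0.5564, -0.094, 0.1831]
orientation: [-3.141, 0.002, 0.007]
wrist_force: [-0.7, -0.6, -0.7]
opening: 0.882
```

drive_tool([
  [0,0,0,0,0,0,-1],
  [0,0,0,0,0,0,-1],
  [0,0,0,0,0,0,-1],
  [0,0,0,0,0,0,-1],
  [0,0,0,0,0,0,-1],
])

```text
clock: 2.7
tool_pos: [0.5585, -0.0937, 0.1866]
orientation: [3.141, 0.0, 0.006]
wrist_force: [-0.9, -0.1, 7.0]
opening: 0.412
```

drive_tool([
  [0,0,0,0,0,0,-1],
  [0,0,-0.025,0,0,0,-1],
  [0,0,-0.035,0,0,0,-1],
  [0,0,-0.035,0,0,0,-1],
  [0,-0.015,-0.025,0,0,0,-1],
])

```text
clock: 3.12
tool_pos: [0.5584, -0.08, 0.3082]
orientation: [3.139, -0.002, 0.007]
wrist_force: [1.6, 0.3, -1.1]
opening: 0.411
```

drive_tool([
  [-0.005,-0.038,0,0,0,0,-1],
  [-0.005,-0.038,0,0,0,0,-1],
  [-0.005,-0.038,0,0,0,0,-1],
  [-0.005,-0.038,0,0,0,0,-1],
  [-0.005,-0.038,0,0,0,0,-1],
])

```text
clock: 3.53
tool_pos: [0.532, 0.1132, 0.3056]
orientation: [-3.141, 0.0, -0.002]
wrist_force: [0.8, 0.3, -0.2]
opening: 0.415
```

drive_tool([
  [-0.005,-0.038,0,0,0,0,-1],
  [-0.005,-0.038,0,0,0,0,-1],
  [-0.005,-0.038,0,0,0,0,-1],
  [-0.005,-0.038,0,0,0,0,-1],
  [-0.005,-0.038,0,0,0,0,-1],
])

```text
clock: 3.95
tool_pos: [0.5068, 0.3035, 0.3055]
orientation: [-3.141, -0.001, -0.002]
wrist_force: [1.0, 0.1, -0.7]
opening: 0.412
```

drive_tool([
  [0.001,-0.018,0.02,0,0,0,-1],
  [0,0,0.03,0,0,0,-1],
  [0,0,0.03,0,0,0,-1],
  [0,0,0.02,0,0,0,-1],
  [0,0,0,0,0,0,-1],
])

```text
clock: 4.37
tool_pos: [0.5064, 0.319, 0.2009]
orientation: [3.138, 0.002, -0.012]
wrist_force: [-1.2, -0.4, -0.9]
opening: 0.41
```

```bash
python3 - <<'E'
from h import *
s=snap('side','s2'); st=robot.get_state(); print(st['tool_pos'],st['wrist_force'])
im=cv2.cvtColor(s['pixels'],cv2.COLOR_RGB2BGR); cv2.imwrite('pics/s2z.png',cv2.resize(im[240:480,120:440],(800,600)))
s=snap('wrist','w2')
E
```

```text
[0.50735107 0.3192852  0.20300166] [-0.67490429 -0.16411105 -0.74330397]
```

View pics/s2z.png

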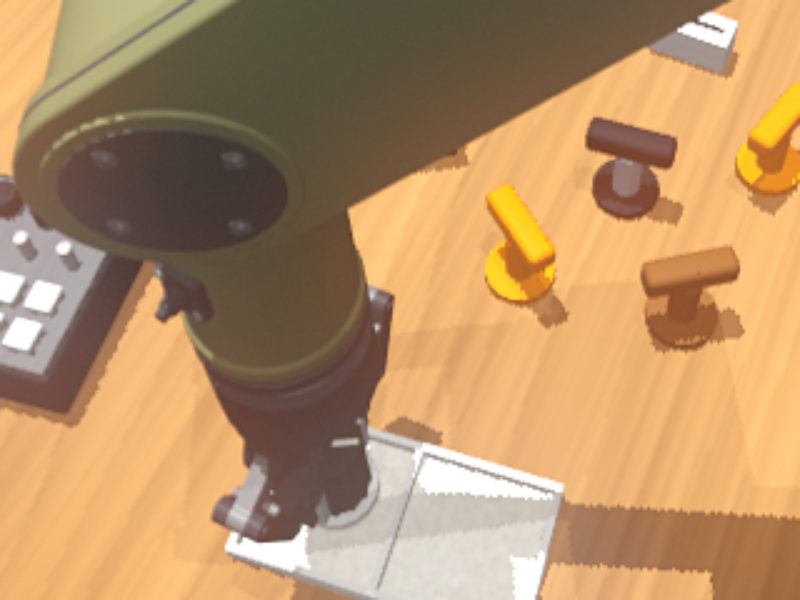

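View pics/w2.png

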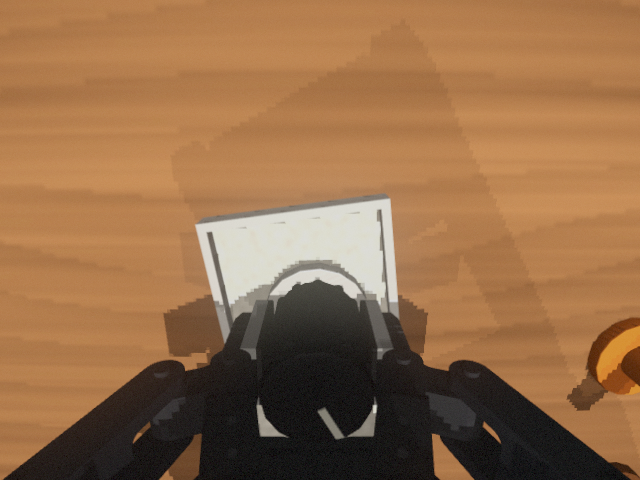

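The knob hangs upright above the middle of the far bay. Lowering it gently.

drive_tool([
  [0,0,0.007,0,0,0,-1],
  [0,0,0.005,0,0,0,-1],
  [0,0,0,0,0,0,-1],
])

```text
clock: 4.72
tool_pos: [0.5089, 0.3195, 0.1932]
orientation: [-3.141, 0.0, -0.001]
wrist_force: [-0.2, 0.7, -1.3]
opening: 0.412
```

drive_tool([
  [0,0,0.002,0,0,0,-1],
  [0,0,0.002,0,0,0,-1],
  [0,0,0,0,0,0,-1],
])

```text
clock: 4.97
tool_pos: [0.5089, 0.3197, 0.1907]
orientation: [-3.141, -0.0, -0.003]
wrist_force: [-1.1, -0.8, 10.1]
opening: 0.411
```

Contact at 10 N. Releasing.

drive_tool([
  [0,0,0,0,0,0,0.5],
  [0,0,0,0,0,0,0.5],
  [0,0,0,0,0,0,0.7],
  [0,0,-0.01,0,0,0,0.7],
  [0,0,-0.03,0,0,0,0.7],
])

```text
clock: 5.38
tool_pos: [0.5068, 0.3186, 0.2255]
orientation: [3.137, 0.0, -0.013]
wrist_force: [-0.6, -0.2, -1.4]
opening: 0.85
```

drive_tool([
  [0,0,-0.035,0,0,0,0.7],
  [0,0,-0.035,0,0,0,0.7],
  [0.005,0.03,-0.01,0,0,0,0.7],
  [0.015,0.036,0,0,0,0,0.7],
  [0.016,0.036,0,0,0,0,0.7],
])

```text
clock: 5.8
tool_pos: [0.5446, 0.2175, 0.3112]
orientation: [-3.14, -0.005, -0.005]
wrist_force: [-0.1, 0.3, -0.4]
opening: 0.847
```

```bash
python3 - <<'E'
from h import *
s=snap('top','t3'); st=robot.get_state(); print(st['clock'],st['tool_pos'],st['opening'])
cv2.imwrite('pics/t3z.png',cv2.resize(cv2.cvtColor(s['pixels'],cv2.COLOR_RGB2BGR)[150:350,100:367],(800,600)))
E
```

```text
5.85 [0.547642   0.2110262  0.31049708] 0.8507352513554698
```

View pics/t3z.png

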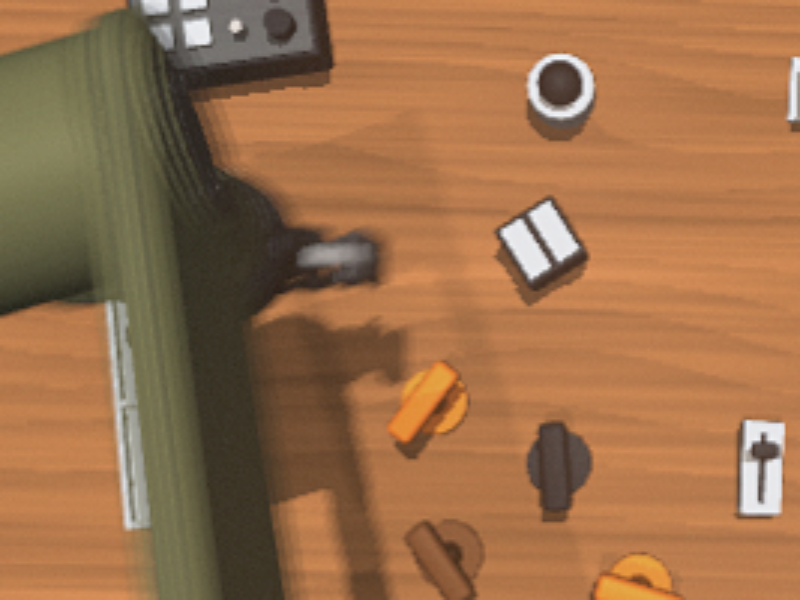

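drive_tool([
  [0.015,0.035,0,0,0,0,0.7],
  [0.015,0.035,0,0,0,0,0.7],
  [0.015,0.035,0,0,0,0,0.7],
  [0.015,0.035,0,0,0,0,0.7],
  [0.015,0.035,0,0,0,0,0.7],
])

```text
clock: 6.27
tool_pos: [0.62, 0.0411, 0.3092]
orientation: [-3.141, -0.0, -0.0]
wrist_force: [-0.4, 0.3, -0.6]
opening: 0.849
```

drive_tool([
  [0.015,0.035,0,0,0,0,0.7],
  [0.015,0.035,0,0,0,0,0.7],
  [0.015,0.035,0,0,0,0,0.7],
  [0.014,0.032,0,0,0,3,0.7],
  [0,0,0,0,0,0,0.7],
])

```text
clock: 6.68
tool_pos: [0.6812, -0.1007, 0.3092]
orientation: [3.136, -0.093, 0.007]
wrist_force: [0.3, -0.6, 1.0]
opening: 0.847
```

```bash
python3 - <<'E'
from h import *
s=snap('wrist','w4'); st=robot.get_state(); print(st['clock'],st['tool_pos'],st['orientation'],st['opening'])
print(proj(s,[[.6843,-.1023,.04],[.6843,-.1023,0]]))
a=np.radians(-3);R=np.array([[np.cos(a),-np.sin(a)],[np.sin(a),np.cos(a)]])
c=np.array([[.02,.013],[-.02,.013],[-.02,-.013],[.02,-.013]])@R.T+[.6843,-.1023]
print(proj(s,np.c_[c,[.04]*4]))
# knob from top view earlier scene
s=snap('top','t4');cv2.imwrite('pics/t4z.png',cv2.resize(cv2.cvtColor(s['pixels'],cv2.COLOR_RGB2BGR)[215:345,110:210],(460,598)))
E
```

```text
6.7333 [ 0.67991274 -0.09793105  0.30884001] [ 3.13929764e+00 -8.93538115e-02  2.43242616e-03] 0.8499855486407315
[[316.27363079 240.38726727]
 [316.03999203 224.14779809]]
[[295.61665661 210.63161531]
 [297.04955908 269.0407295 ]
 [335.93505348 268.71016862]
 [336.46313519 210.2962198 ]]
```

View pics/w4.png

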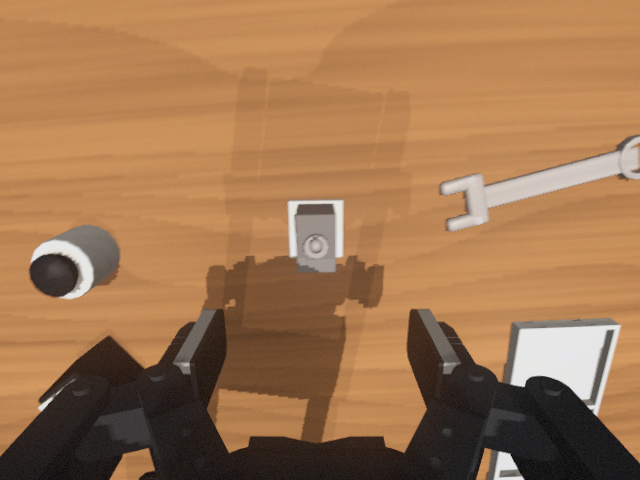

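View pics/t4z.png

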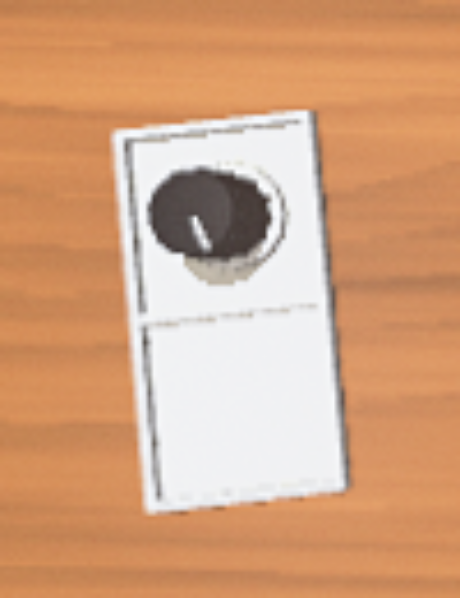

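Knob stands inside its bay; toggle block is square to the jaws at (316,243), as predicted within 3 px. Descending on the toggle.

drive_tool([
  [0.002,0.003,0.03,0,0,0,0.4],
  [0,0,0.035,0,0,0,0.4],
  [0,0,0.035,0,0,0,0.4],
  [0,0,0.018,0,0,0,0.4],
  [0,0,0.003,0,0,0,0.4],
])

```text
clock: 7.2
tool_pos: [0.6776, -0.0951, 0.1832]
orientation: [-3.138, 0.079, 0.016]
wrist_force: [-0.2, 0.4, -0.7]
opening: 0.702
```

drive_tool([
  [0,0,0,0,0,0,-1],
  [0,0,0,0,0,0,-1],
  [0,0,0,0,0,0,-1],
  [0,0,0,0,0,0,-1],
  [0,0,0,0,0,0,-1],
])

```text
clock: 7.62
tool_pos: [0.6815, -0.0973, 0.1901]
orientation: [3.14, -0.082, 0.006]
wrist_force: [-0.2, 1.0, 5.3]
opening: 0.295
```

drive_tool([
  [0,0,0,0,0,0,-1],
  [0,0,-0.025,0,0,-1.5,-1],
  [0,0,-0.035,0,0,-1.5,-1],
  [0,0,-0.035,0,0,0,-1],
  [-0.008,-0.013,-0.025,0,0,0,-1],
])

```text
clock: 8.03
tool_pos: [0.6742, -0.0865, 0.3113]
orientation: [3.139, -0.002, 0.009]
wrist_force: [1.0, -0.1, -0.1]
opening: 0.296
```

drive_tool([
  [-0.0195,-0.0316,0,0,0,0,-1],
  [-0.0195,-0.0316,0,0,0,0,-1],
  [-0.0195,-0.0316,0,0,0,0,-1],
  [-0.0195,-0.0316,0,0,0,0,-1],
  [-0.0195,-0.0316,0,0,0,0,-1],
])

```text
clock: 8.45
tool_pos: [0.5737, 0.0745, 0.3083]
orientation: [-3.141, 0.001, -0.001]
wrist_force: [0.3, 0.4, -1.3]
opening: 0.298
```

drive_tool([
  [-0.0195,-0.0316,0,0,0,0,-1],
  [-0.0195,-0.0316,0,0,0,0,-1],
  [-0.0195,-0.0316,0,0,0,0,-1],
  [-0.0195,-0.0316,0,0,0,0,-1],
  [-0.0195,-0.0316,0,0,0,0,-1],
])

```text
clock: 8.87
tool_pos: [0.4762, 0.2326, 0.3083]
orientation: [-3.141, 0.0, -0.001]
wrist_force: [0.7, -0.2, 0.5]
opening: 0.292
```

drive_tool([
  [-0.018,-0.03,0,0,0,0,-1],
  [-0.018,-0.03,0,0,0,0,-1],
  [-0.012,-0.022,0.02,0,0,0,-1],
  [0,0,0.03,0,0,0,-1],
  [0,0,0.03,0,0,0,-1],
])

```text
clock: 9.28
tool_pos: [0.4289, 0.3155, 0.2286]
orientation: [-3.139, -0.006, -0.007]
wrist_force: [-0.6, 0.3, -0.8]
opening: 0.297
```

drive_tool([
  [0,0,0.02,0,0,0,-1],
  [0,0,0.006,0,0,0,-1],
  [0,0,0,0,0,0,-1],
])

```text
clock: 9.53
tool_pos: [0.4288, 0.3131, 0.2004]
orientation: [3.14, 0.0, -0.005]
wrist_force: [0.3, -0.5, 0.4]
opening: 0.298
```

```bash
python3 - <<'E'
from h import *
s=snap('wrist','w5'); st=robot.get_state(); print(st['clock'],st['tool_pos'],st['wrist_force'],st['opening'])
E
```

```text
9.5833 [0.42952006 0.31343551 0.20169264] [-0.42206023 -0.87626187  0.29632639] 0.29566773919105005
```

View pics/w5.png

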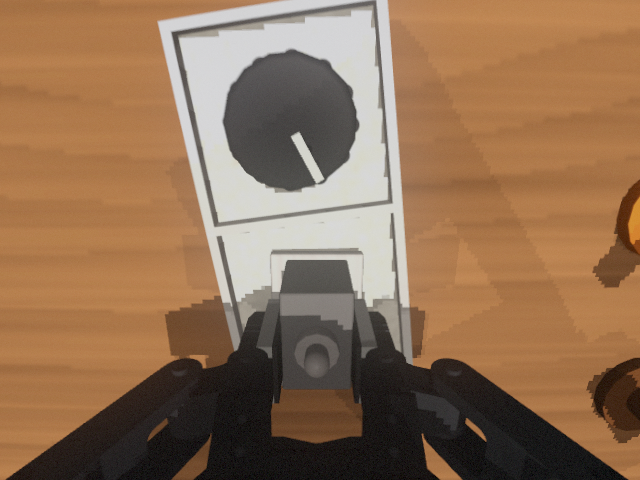

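```bash
python3 - <<'E'
from h import *
s=load('w5'); a=np.radians(6)
for c in [(.4677,.3182)]:
    d=np.array([np.cos(a),np.sin(a)]);n=np.array([-d[1],d[0]])
    for x in(-.082,-.078,-.04,-.002,.04,.082):
        print(x,proj(s,[np.r_[np.array(c)+d*x+n*y,.012 if abs(x)!=.04 else .004] for y in(-.042,0,.042)]).round().tolist())
print(proj(s,[[.4295,.3134,.004+.01],[.4295,.3134,.05]]))
E
```

```text
-0.082 [[408.0, 368.0], [322.0, 376.0], [238.0, 383.0]]
-0.078 [[407.0, 361.0], [321.0, 369.0], [237.0, 377.0]]
-0.04 [[401.0, 283.0], [313.0, 292.0], [226.0, 300.0]]
-0.002 [[402.0, 209.0], [303.0, 220.0], [206.0, 230.0]]
0.04 [[394.0, 105.0], [292.0, 116.0], [192.0, 128.0]]
0.082 [[393.0, -16.0], [277.0, -3.0], [164.0, 12.0]]
[[314.33422362 298.69659984]
 [314.0941902  343.96737732]]
```

drive_tool([
  [0,0,0.005,0,0,0,-1],
  [0,0,0.003,0,0,0,-1],
  [0,0,0,0,0,0,-1],
])

```text
clock: 9.83
tool_pos: [0.4299, 0.3135, 0.1943]
orientation: [-3.141, 0.0, -0.002]
wrist_force: [0.3, -0.2, -0.8]
opening: 0.298
```

drive_tool([
  [0,0,0.002,0,0,0,-1],
  [0,0,0.002,0,0,0,-1],
  [0,0,0,0,0,0,-1],
])

```text
clock: 10.08
tool_pos: [0.4296, 0.3135, 0.194]
orientation: [-3.14, -0.0, -0.004]
wrist_force: [-5.3, -3.9, 30.3]
opening: 0.296
```

drive_tool([
  [0,0,0,0,0,0,0.3],
  [0,0,0,0,0,0,0.3],
  [0,0,-0.005,0,0,0,0.3],
  [0,0,-0.025,0,0,0,0.3],
  [0,0,-0.035,0,0,0,0.3],
])

```text
clock: 10.5
tool_pos: [0.4283, 0.3127, 0.2529]
orientation: [3.138, 0.0, -0.01]
wrist_force: [0.6, -0.1, 0.3]
opening: 0.654
```

drive_tool([
  [0,0,-0.035,0,0,0,0.3],
  [0,0.03,-0.015,0,0,0,0.3],
  [0,0.036,0,0,0,0,0.3],
  [0,0.036,0,0,0,0,0.3],
  [0,0.036,0,0,0,0,0.1],
])

```text
clock: 10.92
tool_pos: [0.4293, 0.1745, 0.3055]
orientation: [-3.141, -0.003, -0.002]
wrist_force: [-0.4, -0.5, -0.8]
opening: 0.551
```

drive_tool([
  [0,0.036,0,0,0,0,0.1],
  [0,0.036,0,0,0,0,0.1],
  [0,0.036,0,0,0,-4,0.1],
  [0,0,0,0,0,0,0.1],
])

```text
clock: 11.25
tool_pos: [0.4292, 0.0628, 0.3048]
orientation: [3.137, 0.107, -0.001]
wrist_force: [0.1, -1.0, -0.1]
opening: 0.549
```

```bash
python3 - <<'E'
from h import *
s=snap('wrist','w6'); st=robot.get_state(); print(st['clock'],st['tool_pos'],st['orientation'],st['opening'])
print(proj(s,[[.431,.0675,.064],[.431,.0675,0]]))
s=snap('top','t6');cv2.imwrite('pics/t6z.png',cv2.resize(cv2.cvtColor(s['pixels'],cv2.COLOR_RGB2BGR)[215:345,110:310],(800,520)))
E
```

```text
11.3 [0.42942093 0.06482431 0.30486886] [ 3.1394322e+00  1.0128040e-01 -3.6896764e-04] 0.5524872191174449
[[306.92657136 254.86207279]
 [308.65119721 224.98485045]]
```

View pics/w6.png

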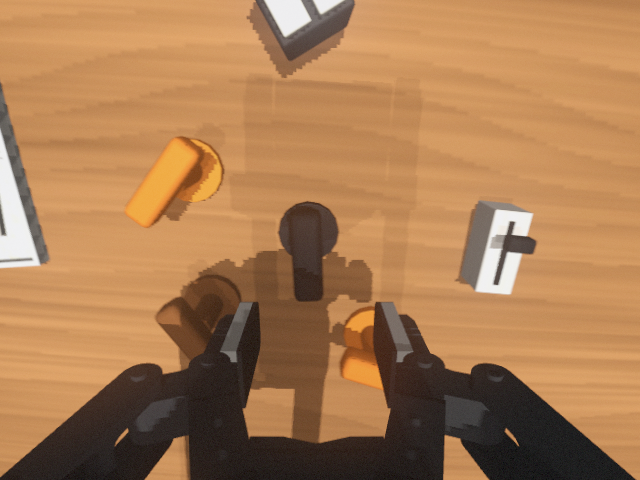

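View pics/t6z.png

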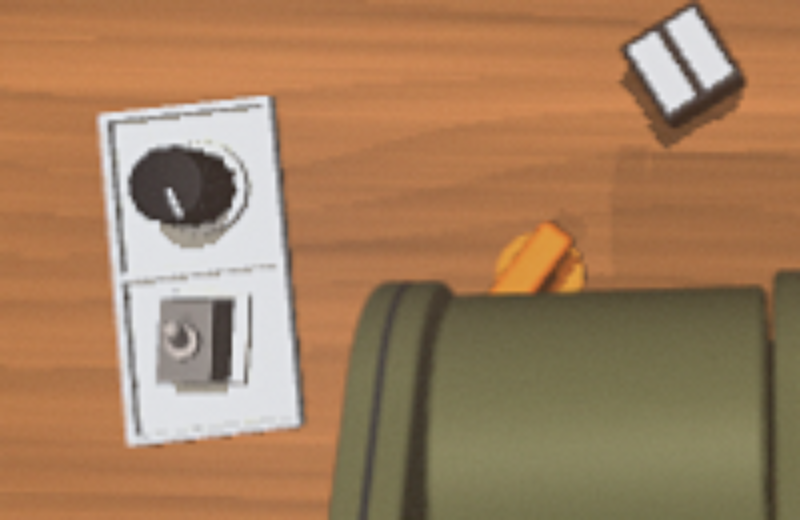

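Tray2 holds the knob and toggle, each inside its bay. The wrist view has the black tee bar at (307,253), predicted (307,255). Gripping it.

drive_tool([
  [0.001,-0.003,0.03,0,0,0,0.1],
  [0,0,0.03,0,0,0,0.1],
  [0,0,0.03,0,0,0,0.1],
  [0,0,0.018,0,0,0,0.1],
  [0,0,0.002,0,0,0,0.1],
])

```text
clock: 11.77
tool_pos: [0.429, 0.0719, 0.1919]
orientation: [-3.139, -0.112, 0.01]
wrist_force: [-0.5, 0.2, -0.0]
opening: 0.551
```

drive_tool([
  [0,0,0,0,0,0,-1],
  [0,0,0,0,0,0,-1],
  [0,0,0,0,0,0,-1],
  [0,0,0,0,0,0,-1],
  [0,0,0,0,0,0,-1],
])

```text
clock: 12.18
tool_pos: [0.4307, 0.0708, 0.1957]
orientation: [-3.14, -0.11, -0.004]
wrist_force: [-0.1, 0.7, -1.4]
opening: 0.206
```

drive_tool([
  [0,0,0,0,0,0,-1],
  [0,0,-0.025,0,0,2,-1],
  [0,0,-0.035,0,0,2,-1],
  [0,0,-0.035,0,0,0,-1],
  [0,0.014,-0.02,0,0,0,-1],
])

```text
clock: 12.6
tool_pos: [0.4309, 0.0575, 0.3131]
orientation: [-3.14, -0.002, -0.007]
wrist_force: [0.4, 0.4, -0.8]
opening: 0.201
```

drive_tool([
  [0.004,0.036,0,0,0,0,-1],
  [0.004,0.036,0,0,0,0,-1],
  [0.004,0.036,0,0,0,0,-1],
  [0.004,0.036,0,0,0,0,-1],
  [0.004,0.036,0,0,0,0,-1],
])

```text
clock: 13.02
tool_pos: [0.4499, -0.125, 0.3103]
orientation: [3.141, 0.0, 0.002]
wrist_force: [1.4, 0.4, -0.6]
opening: 0.207
```

drive_tool([
  [0.004,0.036,0,0,0,0,-1],
  [0.004,0.036,0,0,0,0,-1],
  [0.004,0.036,0,0,0,0,-1],
  [0.004,0.036,0,0,0,0,-1],
  [0.004,0.032,0,0,0,0,-1],
])

```text
clock: 13.43
tool_pos: [0.4699, -0.3018, 0.3101]
orientation: [3.141, -0.002, 0.001]
wrist_force: [0.7, -0.3, -0.4]
opening: 0.203
```

drive_tool([
  [0,-0.002,0.025,0,0,2,-1],
  [0,0,0.03,0,0,0,-1],
  [0,0,0.03,0,0,0,-1],
  [0,0,0.018,0,0,0,-1],
  [0,0,0,0,0,0,-1],
])

```text
clock: 13.85
tool_pos: [0.4684, -0.2964, 0.2031]
orientation: [-3.136, 0.056, 0.01]
wrist_force: [-0.7, -0.4, -1.6]
opening: 0.204
```

```bash
python3 - <<'E'
from h import *
s=snap('wrist','w7'); st=robot.get_state(); print(st['clock'],st['tool_pos'],st['wrist_force'],st['opening'])
s=snap('side','s7');cv2.imwrite('pics/s7z.png',cv2.resize(cv2.cvtColor(s['pixels'],cv2.COLOR_RGB2BGR)[60:240,320:560],(800,600)))
E
```

```text
13.9 [ 0.4692419  -0.29688415  0.20500931] [-0.51164134 -0.59302107 -1.09193469] 0.2037875243973643
```

View pics/w7.png

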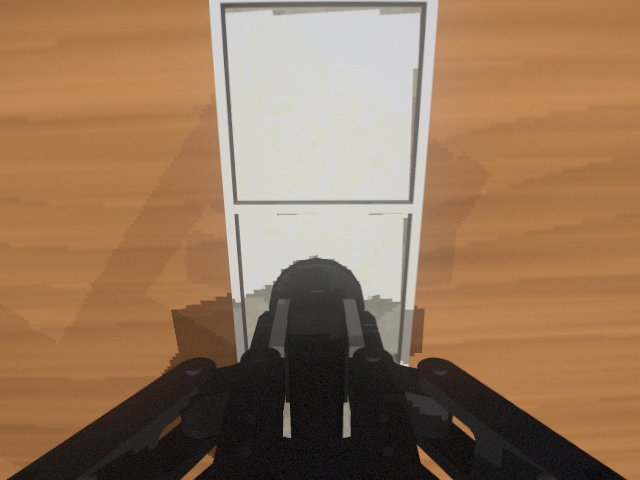

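View pics/s7z.png

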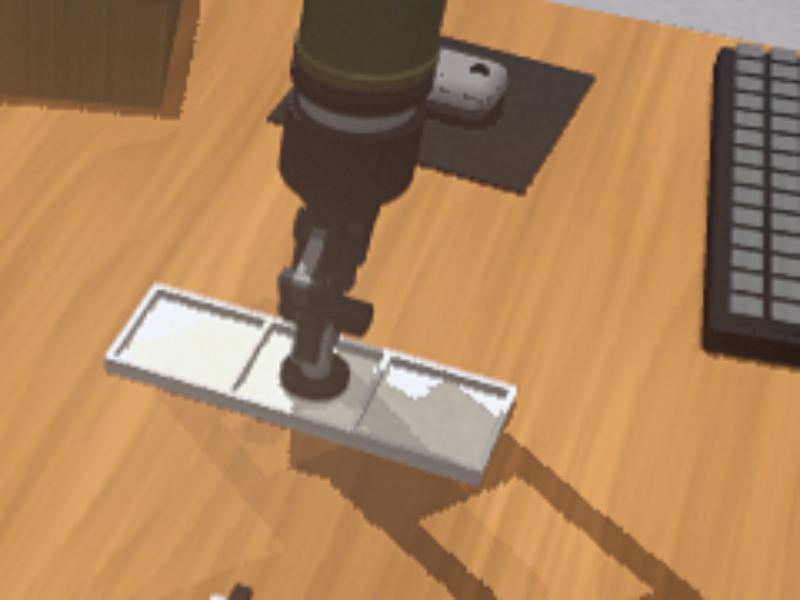

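The T-handle is upright over the middle bay. Lowering.

drive_tool([
  [0,0,0.003,0,0,0,-1],
  [0,0,0.002,0,0,0,-1],
  [0,0,0,0,0,0,-1],
])

```text
clock: 14.2
tool_pos: [0.4708, -0.2976, 0.2028]
orientation: [3.14, -0.054, 0.003]
wrist_force: [-0.5, 0.5, 0.1]
opening: 0.205
```

drive_tool([
  [0,0,0.002,0,0,0,-1],
  [0,0,0.001,0,0,0,-1],
  [0,0,0,0,0,0,-1],
])

```text
clock: 14.45
tool_pos: [0.4706, -0.2975, 0.1994]
orientation: [3.14, -0.054, 0.002]
wrist_force: [-0.7, 0.1, 3.5]
opening: 0.206
```

drive_tool([
  [0,0,0,0,0,0,0],
  [0,0,0,0,0,0,0],
  [0,0,-0.005,0,0,0,0],
  [0,0,-0.025,0,0,0,0.2],
  [0,0,-0.035,0,0,-2,0.5],
])

```text
clock: 14.87
tool_pos: [0.4691, -0.2965, 0.2617]
orientation: [-3.137, -0.001, 0.01]
wrist_force: [0.4, -1.3, 0.1]
opening: 0.721
```

drive_tool([
  [0,0,-0.03,0,0,0,0.7],
  [0.01,-0.018,-0.015,0,0,0,0.7],
  [0.019,-0.034,0,0,0,0,0.7],
  [0.019,-0.034,0,0,0,0,0.7],
  [0.019,-0.034,0,0,0,0,0.7],
])

```text
clock: 15.28
tool_pos: [0.5377, -0.1765, 0.3099]
orientation: [3.141, -0.003, 0.003]
wrist_force: [0.1, -0.1, -0.4]
opening: 0.851
```

drive_tool([
  [0.019,-0.034,0,0,0,0,0.7],
  [0.019,-0.034,0,0,0,0,0.7],
  [0.019,-0.034,0,0,0,0,0.7],
  [0.019,-0.034,0,0,0,0,0.7],
  [0.019,-0.034,0,0,0,0,0.7],
])

```text
clock: 15.7
tool_pos: [0.6328, -0.0055, 0.309]
orientation: [3.142, 0.001, -0.0]
wrist_force: [0.5, -0.9, -0.5]
opening: 0.849
```

drive_tool([
  [0.018,-0.032,0,0,0,0,0.8],
  [0.018,-0.032,0,0,0,0,0.8],
  [0.008,-0.0135,0,0,0,0,0.8],
  [0,0,0,0,0,0,0.8],
])

```text
clock: 16.03
tool_pos: [0.6778, 0.0738, 0.3087]
orientation: [-3.14, -0.007, -0.003]
wrist_force: [-0.0, -0.1, -0.3]
opening: 0.902
```

```bash
python3 - <<'E'
from h import *
s=snap('wrist','w8'); st=robot.get_state(); print(st['clock'],st['tool_pos'],st['wrist_force'],st['opening'])
print(proj(s,[[.677,.072,.056],[.677,.072,.04],[.677,.072,0],[.655,.072,.04],[.677,.094,.04],[.699,.072,.04],[.677,.05,.04]]))
s=snap('top','t8');cv2.imwrite('pics/t8z.png',cv2.resize(cv2.cvtColor(s['pixels'],cv2.COLOR_RGB2BGR)[150:360,240:520],(800,600)))
E
```

```text
16.0833 [0.67670095 0.07174029 0.30846949] [-0.34744896  0.13627408 -0.35771836] 0.9005294581272691
[[319.2184313  253.72260444]
 [319.06102467 245.39666633]
 [318.73939213 228.40163246]
 [318.86838901 276.42236134]
 [285.42064247 245.27229007]
 [319.26282447 212.6280089 ]
 [352.69393502 245.51902984]]
```

View pics/w8.png

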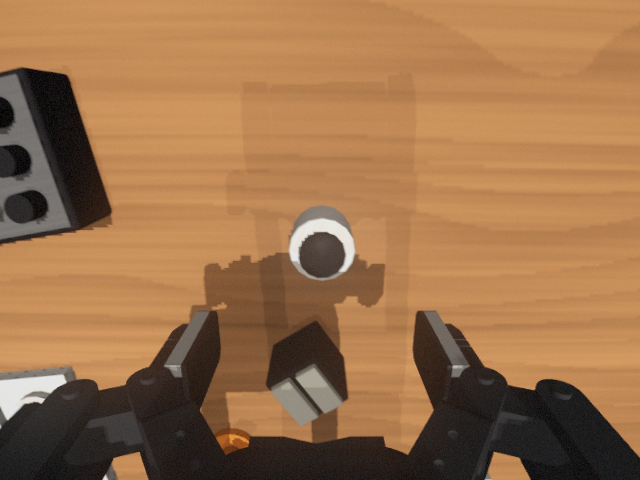

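View pics/t8z.png

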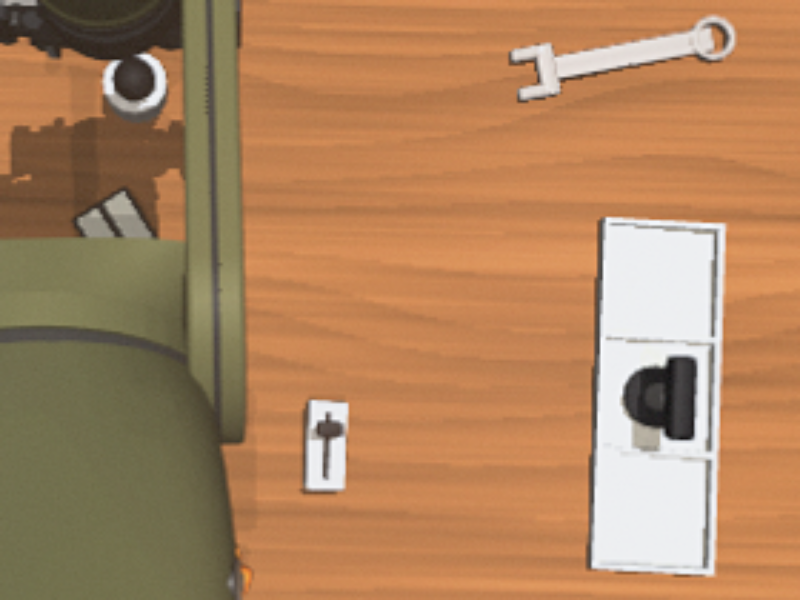

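Tee stands in the middle bay. Button ring at (322,249), 3 to 4 px from predicted, so I shift 2 mm and descend.

drive_tool([
  [-0.002,0.0015,0.03,0,0,0,0.8],
  [0,0,0.035,0,0,0,0.8],
  [0,0,0.035,0,0,0,0.8],
  [0,0,0.02,0,0,0,0.6],
  [0,0,0.003,0,0,0,0.4],
])

```text
clock: 16.55
tool_pos: [0.671, 0.0663, 0.1811]
orientation: [3.14, -0.003, -0.016]
wrist_force: [-0.7, -0.2, -0.5]
opening: 0.703
```

drive_tool([
  [0,0,0,0,0,0,-1],
  [0,0,0,0,0,0,-1],
  [0,0,0,0,0,0,-1],
  [0,0,0,0,0,0,-1],
  [0,0,0,0,0,0,-1],
])

```text
clock: 16.97
tool_pos: [0.6748, 0.0685, 0.1875]
orientation: [-3.142, -0.0, -0.004]
wrist_force: [0.3, -0.1, -0.6]
opening: 0.501
```

drive_tool([
  [0,0,0,0,0,0,-1],
  [0,0,-0.025,0,0,0,-1],
  [0,0,-0.035,0,0,0,-1],
  [0,0,-0.035,0,0,0,-1],
  [-0.005,0.015,-0.025,0,0,0,-1],
])

```text
clock: 17.38
tool_pos: [0.6705, 0.0558, 0.3092]
orientation: [-3.14, -0.004, -0.008]
wrist_force: [1.1, 0.0, -0.7]
opening: 0.5
```

drive_tool([
  [-0.012,0.036,0,0,0,0,-1],
  [-0.012,0.036,0,0,0,0,-1],
  [-0.012,0.036,0,0,0,0,-1],
  [-0.012,0.036,0,0,0,0,-1],
  [-0.012,0.036,0,0,0,0,-1],
])

```text
clock: 17.8
tool_pos: [0.6085, -0.1275, 0.3065]
orientation: [3.141, 0.002, 0.002]
wrist_force: [-0.3, -0.8, -1.5]
opening: 0.503
```

drive_tool([
  [-0.012,0.036,0,0,0,0,-1],
  [-0.012,0.036,0,0,0,0,-1],
  [-0.012,0.036,0,0,0,0,-1],
  [-0.012,0.036,0,0,0,0,-1],
  [-0.011,0.03,0,0,0,0,-1],
])

```text
clock: 18.22
tool_pos: [0.5494, -0.3026, 0.3063]
orientation: [3.14, -0.0, 0.001]
wrist_force: [-0.7, -0.4, -1.2]
opening: 0.504
```

Contact is expected at about 0.1915. Going down to about 0.198.

drive_tool([
  [0.001,-0.001,0.025,0,0,0,-1],
  [0,0,0.035,0,0,0,-1],
  [0,0,0.03,0,0,0,-1],
  [0,0,0.016,0,0,0,-1],
  [0,0,0,0,0,0,-1],
])

```text
clock: 18.63
tool_pos: [0.5495, -0.2984, 0.1959]
orientation: [-3.137, -0.0, 0.011]
wrist_force: [-0.3, 0.7, -1.1]
opening: 0.503
```

```bash
python3 - <<'E'
from h import *
s=snap('side','s9'); st=robot.get_state(); print(st['clock'],st['tool_pos'],st['wrist_force'],st['opening'])
cv2.imwrite('pics/s9z.png',cv2.resize(cv2.cvtColor(s['pixels'],cv2.COLOR_RGB2BGR)[60:240,320:560],(800,600)))
E
```

```text
18.6833 [ 0.55046646 -0.2988733   0.19797552] [-0.23897649  0.16051131 -0.63207501] 0.5027391369219933
```

View pics/s9z.png

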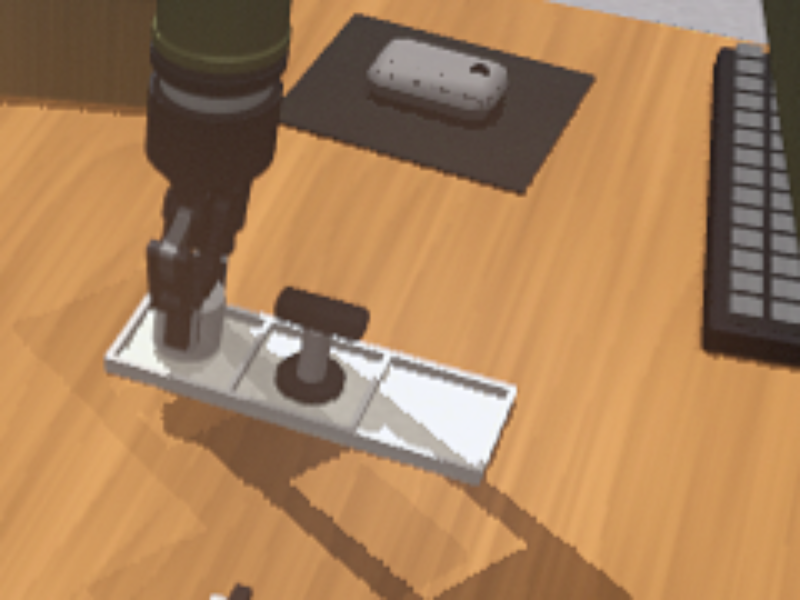

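The button is over the far bay and clear of the tee. Lowering.

drive_tool([
  [0,0,0.004,0,0,0,-1],
  [0,0,0.002,0,0,0,-1],
  [0,0,0,0,0,0,-1],
])

```text
clock: 18.93
tool_pos: [0.552, -0.2996, 0.195]
orientation: [3.14, 0.001, 0.003]
wrist_force: [-0.1, 0.2, -1.8]
opening: 0.509
```

drive_tool([
  [0,0,0.001,0,0,0,-1],
  [0,0,0,0,0,0,-1],
])

```text
clock: 19.1
tool_pos: [0.5517, -0.2994, 0.1937]
orientation: [3.141, 0.001, 0.002]
wrist_force: [-0.4, -0.4, -1.3]
opening: 0.506
```

drive_tool([
  [0,0,0.002,0,0,0,-1],
  [0,0,0.001,0,0,0,-1],
  [0,0,0,0,0,0,-1],
])

```text
clock: 19.35
tool_pos: [0.5513, -0.2994, 0.1896]
orientation: [-3.142, -0.0, 0.0]
wrist_force: [0.3, 0.2, -1.4]
opening: 0.502
```

drive_tool([
  [0,0,0.002,0,0,0,-1],
  [0,0,0,0,0,0,-1],
  [0,0,0,0,0,0,-1],
])

```text
clock: 19.6
tool_pos: [0.5513, -0.2993, 0.1895]
orientation: [3.141, 0.0, 0.001]
wrist_force: [-2.3, 2.9, 11.1]
opening: 0.505
```

drive_tool([
  [0,0,0,0,0,0,0.7],
  [0,0,0,0,0,0,0.7],
  [0,0,-0.005,0,0,0,0.7],
  [0,0,-0.025,0,0,0,0.7],
  [0,0,-0.035,0,0,0,0.7],
])

```text
clock: 20.02
tool_pos: [0.55, -0.2986, 0.25]
orientation: [-3.137, -0.0, 0.011]
wrist_force: [0.3, -0.2, 0.4]
opening: 0.848
```

drive_tool([
  [0,0,-0.035,0,0,0,0.8],
  [0,-0.02,-0.02,0,0,0,0.8],
  [0.0025,-0.038,0,0,0,0,0.8],
  [0.0025,-0.038,0,0,0,0,0.8],
  [0.0025,-0.038,0,0,0,0,0.8],
])

```text
clock: 20.43
tool_pos: [0.5588, -0.1646, 0.3087]
orientation: [3.141, -0.003, 0.003]
wrist_force: [0.8, 0.7, -0.5]
opening: 0.897
```

drive_tool([
  [0.0025,-0.038,0,0,0,0,0.8],
  [0.0025,-0.038,0,0,0,0,0.8],
  [0.0025,-0.038,0,0,0,0,0.8],
  [0.0025,-0.038,0,0,0,0,0.8],
  [0.0025,-0.038,0,0,0,0,0.8],
])

```text
clock: 20.85
tool_pos: [0.5711, 0.0264, 0.3079]
orientation: [3.142, 0.0, 0.0]
wrist_force: [0.6, -0.2, 0.5]
opening: 0.901
```

drive_tool([
  [0.0015,-0.03,0,0,0,0,0.8],
  [0.001,-0.0245,0,0,0,0,0.8],
  [0,0,0,0,0,-6.8,0.8],
  [0,0,0,0,0,-6.8,0.8],
  [0,0,0,0,0,-6.8,0.8],
])

```text
clock: 21.27
tool_pos: [0.5737, 0.0801, 0.3077]
orientation: [3.09, 0.568, -0.0]
wrist_force: [0.2, 0.7, -0.4]
opening: 0.898
```

drive_tool([
  [0,0,0,0,0,-6.8,0.8],
  [0,0,0,0,0,-6.8,0.8],
  [0,0,0,0,0,0,0.8],
])

```text
clock: 21.52
tool_pos: [0.5738, 0.0792, 0.3078]
orientation: [-3.003, -0.923, 0.0]
wrist_force: [0.3, 0.2, 0.3]
opening: 0.898
```

```bash
python3 - <<'E'
from h import *
s=snap('wrist','w10'); st=robot.get_state(); print(st['clock'],st['tool_pos'],st['orientation'],st['qpos'][5],st['opening'])
print(proj(s,[[.5736,.0808,.058],[.5736,.0808,0]]))
s=snap('top','t10');cv2.imwrite('pics/t10z.png',cv2.resize(cv2.cvtColor(s['pixels'],cv2.COLOR_RGB2BGR)[150:360,240:520],(800,600)))
E
```

```text
21.5667 [0.57378084 0.0791555  0.30773154] [-3.00521682e+00 -9.15296544e-01  1.39347460e-04] 1.0436277873346818 0.9011951838650979
[[314.46130016 252.14969081]
 [314.81161552 225.93351065]]
```

View pics/w10.png

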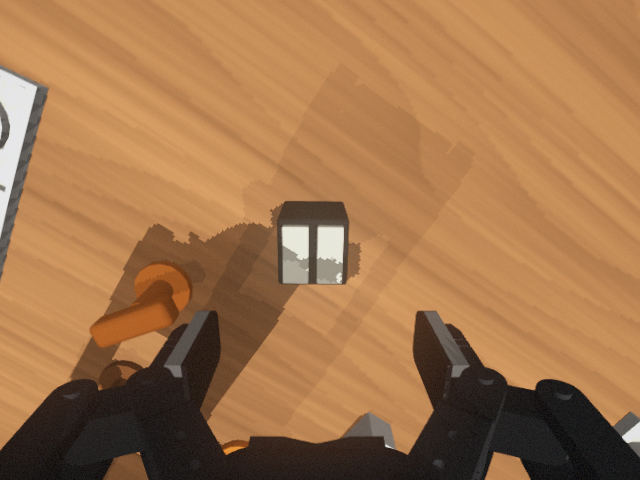

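View pics/t10z.png

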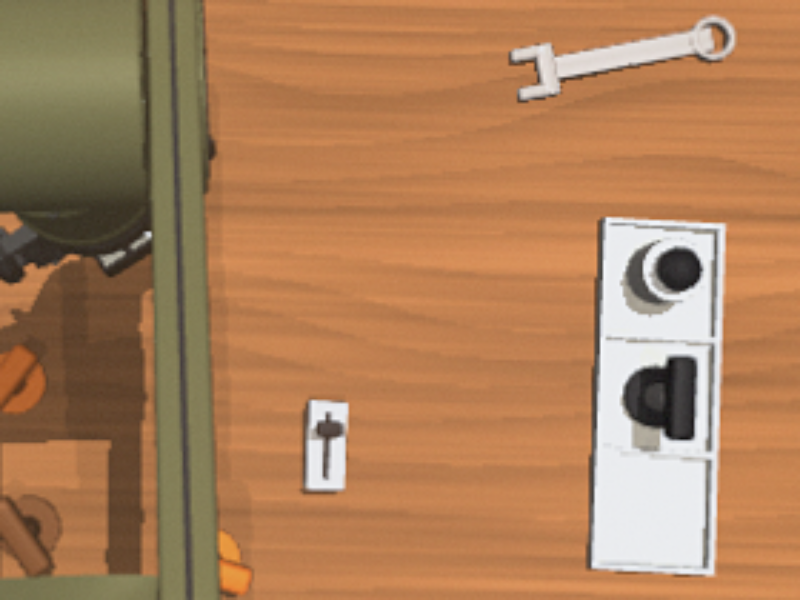

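Keys block square to the jaws at (313,254), predicted (314,252). Button and tee are in their bays. Descending on the keys.

drive_tool([
  [0,-0.001,0.03,0,0,0,0.8],
  [0,0,0.035,0,0,0,0.8],
  [0,0,0.035,0,0,0,0.8],
  [0,0,0.02,0,0,0,0.7],
  [0,0,0.002,0,0,0,0.5],
])

```text
clock: 22.03
tool_pos: [0.5711, 0.0797, 0.1816]
orientation: [-3.004, -0.914, 0.013]
wrist_force: [-1.4, 0.7, 0.4]
opening: 0.757
```

drive_tool([
  [0,0,0,0,0,0,-1],
  [0,0,0,0,0,0,-1],
  [0,0,0,0,0,0,-1],
  [0,0,0,0,0,0,-1],
  [0,0,0,0,0,0,-1],
])

```text
clock: 22.45
tool_pos: [0.5738, 0.08, 0.1872]
orientation: [3.004, 0.918, 0.005]
wrist_force: [0.2, 0.3, -1.7]
opening: 0.512
```

drive_tool([
  [0,0,0,0,0,0,-1],
  [0,0,-0.025,0,0,0,-1],
  [0,0,-0.035,0,0,6.8,-1],
  [0,0,-0.035,0,0,6.8,-1],
  [0,0,-0.025,0,0,6.8,-1],
])

```text
clock: 22.87
tool_pos: [0.5736, 0.08, 0.3088]
orientation: [3.12, 0.363, 0.005]
wrist_force: [0.7, 1.2, -1.8]
opening: 0.511
```

drive_tool([
  [0,0,0,0,0,6.8,-1],
  [0,0,0,0,0,6.8,-1],
  [-0.014,0.03,0,0,0,0,-1],
  [-0.0165,0.034,0,0,0,0,-1],
  [-0.0165,0.034,0,0,0,0,-1],
])

```text
clock: 23.28
tool_pos: [0.5257, -0.0184, 0.3062]
orientation: [3.141, 0.004, 0.002]
wrist_force: [-0.6, -0.9, -1.5]
opening: 0.513
```

drive_tool([
  [-0.0165,0.034,0,0,0,0,-1],
  [-0.0165,0.034,0,0,0,0,-1],
  [-0.0165,0.034,0,0,0,0,-1],
  [-0.0165,0.034,0,0,0,0,-1],
  [-0.0165,0.034,0,0,0,0,-1],
])

```text
clock: 23.7
tool_pos: [0.4426, -0.1894, 0.3063]
orientation: [3.141, 0.001, 0.001]
wrist_force: [0.1, -0.8, -1.9]
opening: 0.512
```

drive_tool([
  [-0.0165,0.034,0,0,0,0,-1],
  [-0.0165,0.034,0,0,0,0,-1],
  [-0.0165,0.034,0,0,0,2,-1],
  [-0.002,0.003,0.015,0,0,0,-1],
  [0,0,0.03,0,0,0,-1],
])

```text
clock: 24.12
tool_pos: [0.3926, -0.297, 0.2638]
orientation: [3.134, -0.062, 0.012]
wrist_force: [1.0, 0.8, -1.4]
opening: 0.509
```

drive_tool([
  [0,0,0.03,0,0,0,-1],
  [0,0,0.025,0,0,0,-1],
  [0,0,0.006,0,0,0,-1],
  [0,0,0,0,0,0,-1],
])

```text
clock: 24.45
tool_pos: [0.3915, -0.2925, 0.1984]
orientation: [-3.138, 0.055, 0.005]
wrist_force: [-0.6, -0.4, -1.0]
opening: 0.508
```

```bash
python3 - <<'E'
from h import *
s=snap('side','s11'); st=robot.get_state(); print(st['clock'],st['tool_pos'],st['wrist_force'],st['opening'])
cv2.imwrite('pics/s11z.png',cv2.resize(cv2.cvtColor(s['pixels'],cv2.COLOR_RGB2BGR)[60:240,320:560],(800,600)))
E
```

```text
24.5 [ 0.39218646 -0.29295311  0.19967151] [ 0.37297585  0.0942219  -0.33713995] 0.5127752990895887
```

View pics/s11z.png

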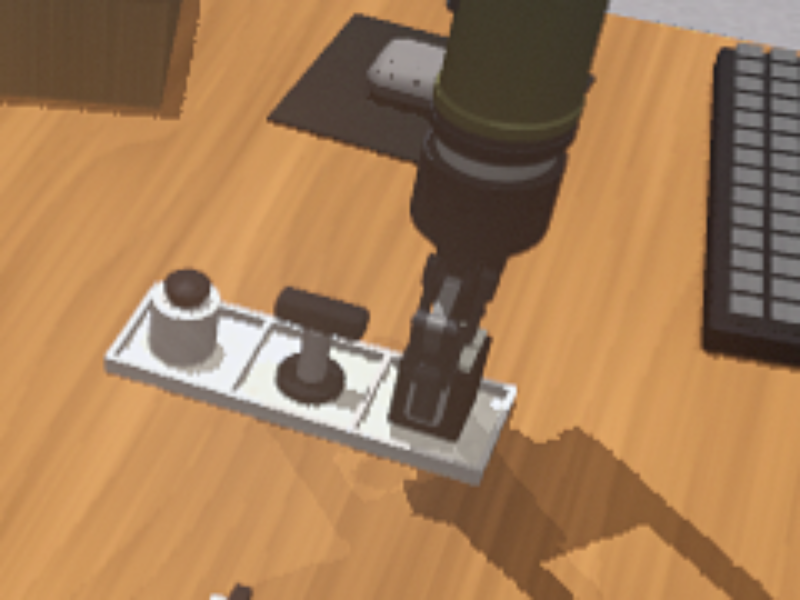

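The keys block is over the near bay, about centred. Lowering.

drive_tool([
  [0,0.002,0.005,0,0,0,-1],
  [0,0,0.002,0,0,0,-1],
  [0,0,0,0,0,0,-1],
])

```text
clock: 24.75
tool_pos: [0.3926, -0.2954, 0.1936]
orientation: [3.14, -0.054, 0.003]
wrist_force: [0.2, -0.0, -1.4]
opening: 0.51
```

drive_tool([
  [0,0,0.002,0,0,0,-1],
  [0,0,0,0,0,0,-1],
  [0,0,0,0,0,0,-1],
])

```text
clock: 25.0
tool_pos: [0.3922, -0.295, 0.191]
orientation: [3.141, -0.054, 0.001]
wrist_force: [0.2, -0.8, -0.8]
opening: 0.508
```

drive_tool([
  [0,0,0.002,0,0,0,-1],
  [0,0,0,0,0,0,-1],
  [0,0,0,0,0,0,-1],
])

```text
clock: 25.25
tool_pos: [0.3923, -0.2951, 0.1903]
orientation: [3.14, -0.054, 0.002]
wrist_force: [-2.1, 1.6, 14.4]
opening: 0.508
```

Contact. Release, go up, and back away for a last look.

drive_tool([
  [0,0,0,0,0,0,0.7],
  [0,0,0,0,0,0,0.7],
  [0,0,-0.005,0,0,0,0.7],
  [0,0,-0.025,0,0,0,0.7],
  [0,0,-0.035,0,0,0,0.7],
])

```text
clock: 25.67
tool_pos: [0.391, -0.2941, 0.252]
orientation: [-3.136, 0.055, 0.009]
wrist_force: [0.1, -0.3, -0.1]
opening: 0.85
```

drive_tool([
  [0,0,-0.035,0,0,0,0.7],
  [0,0,-0.035,0,0,0,0.7],
  [0,0,-0.03,0,0,0,0.7],
  [-0.025,0.03,0,0,0,0,0.7],
  [-0.025,0.03,0,0,0,0,0.7],
])

```text
clock: 26.08
tool_pos: [0.3412, -0.3533, 0.3567]
orientation: [3.136, -0.046, 0.007]
wrist_force: [-0.3, -0.6, -0.7]
opening: 0.851
```

drive_tool([
  [-0.025,0.03,0,0,0,0,0.7],
  [-0.025,0.03,0,0,0,0,0.7],
  [-0.02,0.035,0,0,0,0,0.7],
  [-0.02,0.035,0,0,0,0,0.7],
  [0,0,0,0,0,0,0.7],
])

```text
clock: 26.5
tool_pos: [0.2424, -0.486, 0.3542]
orientation: [3.135, -0.062, -0.001]
wrist_force: [0.3, -1.2, -0.2]
opening: 0.852
```

```bash
python3 - <<'E'
from h import *
s=snap('top','t12'); s=snap('side','s12'); st=robot.get_state(); print(st['clock'],st['tool_pos'],st['wrist_force'])
a=cv2.cvtColor(load('top0')['pixels'],cv2.COLOR_RGB2HSV);b=cv2.cvtColor(load('t12')['pixels'],cv2.COLOR_RGB2HSV)
for n,(u0,v0,u1,v1) in dict(fader=(338,282,370,330),wrench=(412,145,505,195),console=(130,110,220,190)).items():
    c=[]
    for h in(a,b):
        ys,xs=np.nonzero(h[v0:v1,u0:u1,1]<90); c.append((xs.mean().round(2),ys.mean().round(2),len(xs)))
    print(n,c)
E
```

```text
26.6 [ 0.24445957 -0.48131076  0.35344328] [0.02476228 0.25440492 0.87904061]
fader [(np.float64(15.61), np.float64(23.76), 447), (np.float64(15.62), np.float64(23.79), 447)]
wrench [(np.float64(44.49), np.float64(24.04), 779), (np.float64(44.47), np.float64(24.06), 780)]
console [(np.float64(42.44), np.float64(38.15), 3057), (np.float64(42.45), np.float64(38.03), 3040)]
```

View pics/t12.png

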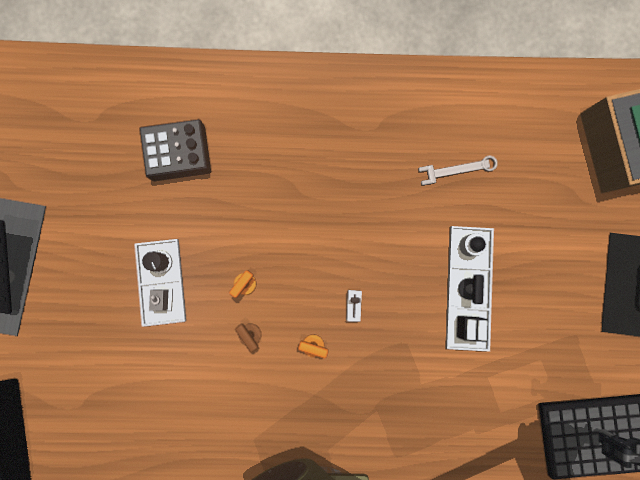

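View pics/s12.png

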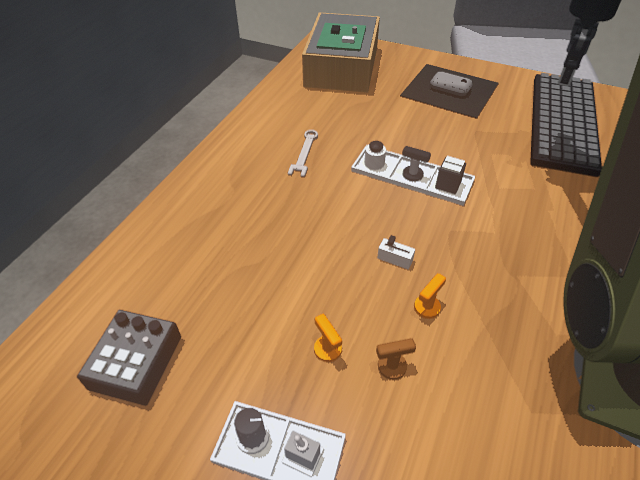

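All five parts stand in their trays: top view (157,263), (159,300), (474,244), (472,290), (473,328). I'll zoom in on the bays once more before handing in.

```bash
python3 - <<'E'
from h import *
a=cv2.imread('pics/s12.png');t=cv2.imread('pics/t12.png')
cv2.imwrite('pics/zf.png',np.vstack([np.hstack([cv2.resize(a[135:210,345:480],(400,300)),cv2.resize(a[395:480,205:350],(400,300))]),np.hstack([cv2.resize(t[220:360,430:510],(400,300)),cv2.resize(t[230:335,125:195],(400,300))])]))
E
```

```text
(no output)
```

View pics/zf.png

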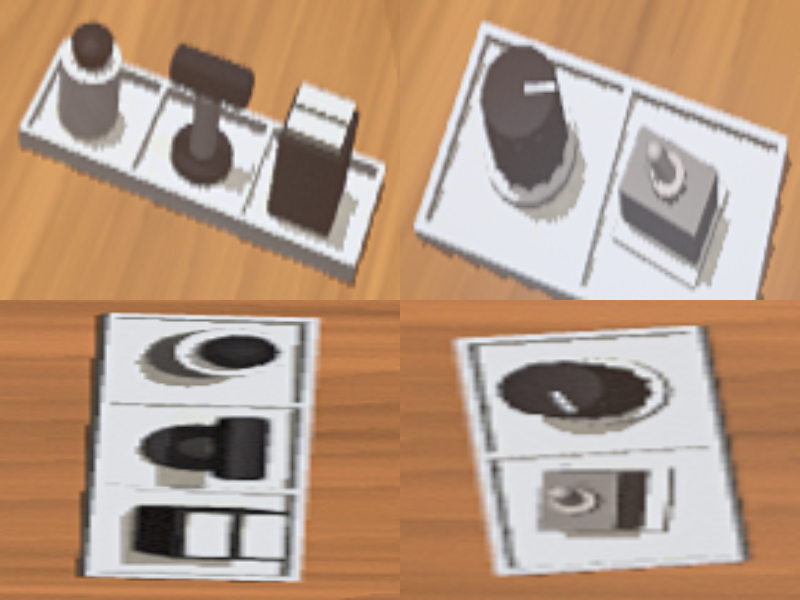

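Each part is upright within its own bay, with floor visible around its foot.

```bash
python3 -c "
from bench import robot
print(robot.job_done(), robot.get_state()['clock'])"
```

```text
the job is handed in; nothing more can be done
the job is handed in; nothing more can be done
```

Both kits are made up and the job is handed in, at about 27 s on the robot's clock.

- **Two-bay tray:** the knob is in the far bay and the toggle switch in the near bay.
- **Three-bay tray:** the push button is in the far bay, the T-handle in the middle and the two-key block in the near bay.

In the last top and side pictures all five parts stand upright inside their bays, with the gripper well clear. The fader and wrench blobs match their starting positions to under 0.1 px and the console's to about 0.1 px. I checked the brown and orange look-alikes only by eye; they appear unmoved.

Grip openings matched the part widths. Placing contacts read 3.5 to 14 N, except the toggle, which touched down at about 30 N in a single reading. That is below the 40 N limit, but peaks between readings were not recorded. No other check failed or disagreed.

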